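Size a bottle collar on the leaning cone and sort it

ROBOT

A 6-joint arm with a two-finger parallel gripper is mounted at the origin on the work surface. World frame = base frame: x ahead of the robot, y to its left, z up, the work surface at z = 0. Lengths are in m, angles in rad, forces in N, time in s.
With the tool pointing down it reaches from about 0.35 to 0.775 m from the base axis. Payload 7.3 kg.
Tool frame: the origin (TCP) lies on the mounting face of the last link; the fingertips stand 178 mm ahead of it and the grasp point (between the pads) lies 159 mm ahead of it; y points along the fingers, z is the direction in which the jaws open and shut, and the axes are right-handed (so a half turn about y gives the same grasp; the last joint's range is limited). The gripper opens to 92 mm and grips with 3 to 60 N. Pads are 19 mm wide; open, the fingers measure 130 mm over their backs; the gripper's body (75 mm by 190 mm) begins 47 mm behind the grasp point.
Start: joints at [-1.296, 0.342, 1.524, -0, 1.275, -0.146], TCP at [0.214, -0.479, 0.405] pointing down, gripper open.
Joint ranges: [-2.53, 2.53], [-0.77, 2.02], [0.04, 2.7], [-1, 4.14], [0.28, 2.66], [-3.11, 3.11]. Speed limits (rad/s): [2.57, 2.57, 3.14, 3.14, 3.14, 3.14].

INTERFACE

Orientations are given as a unit quaternion [x, y, z, w].
In Python, from workcell import status, snapshot, camera_model, hand_in gives the robot as it stands. The module is installed in compiled form; this text tells all that it offers.
- The arm moves only by the tool arm_command, never from a script. Its argument "rows" is text: rows parted by semicolons, each of 7 numbers parted by spaces: the shift along the tool's x, y, z in mm, then the turn, a rotation vector about the tool's x, y, z in degrees, then the opening, from -1 (shut) to 1 (fully open), so that 0 is half open. A call has exactly 8 rows; each row shifts and turns the commanded pose from where the row before left it, along the tool's axes as they then stand; what a row does not reach is not made up. A row lasts 1/12 s, in which the tool goes at most 41.7 mm and 7.16 degrees, less where a joint would pass 70% of its speed; a pose out of reach is approached as far as the arm can. A call with a gripper value outside its range is refused whole. The fingers move at their own pace and stop on an object; the grip force is fixed at half the most. Time passes only in rows, so rows that do not move let the fingers close, or fill a call up. It gives the time, the measured TCP pose, the force and the opening at its end, in the units of the state.
- status.sense(): the state, without advancing time (a new reading comes with each control period).
- snapshot(name): name is "scene" or "top"; returns (picture, depth): 400x640x3 uint8, blue, green, red; 400x640 float32, m along the optical axis (not along the pixel's ray), 0 where there is no reading.
- camera_model(name): a dict with "camera_matrix" (3x3 intrinsics, pixels), "dist" ([k1, k2, p1, p2, k3] as OpenCV has them; the pictures are not rectified), "extrinsics" (4x4, takes a point from world to camera coordinates). Camera axes: x right, y down, z forward; pixel columns grow to the right and rows downward; lengths in m; the calibration is good to about 2 mm. A picture is of the moment at which its call begins. camera_model takes no time and is no camera call.
- hand_in(): hands the job in, once; it reports no verdict.
The state is a dict: "time": time; "q": joint angles; "qvel": joint speeds; "effort": joint torques, N m; "ee_pos": TCP position; "orientation": TCP orientation; "wrist_force": force on the tool from outside, world axes, zero at the start; "moment": the same for the moment, N m; "width": opening from 0.0 (shut) to 1.0 (fully open).
Only numpy, scipy, OpenCV 4.12 (cv2) and the standard library are available. Lean on these libraries where they do the work, as an engineer would, in place of code of your own. Each camera call takes 0.05 s, during which the arm holds its last target. There are 200 camera calls.

TASK

Take the bottle collar that lies on the round grey mat and, without forcing it, slide it straight down the leaning sizing cone until it stops; the coloured step right under it is its size. Then take it off and set it down flat, not dropped, inside the dish of that same colour, let go of it, and leave the other collars and everything else where they are.

Things in the scene. Friction and masses are not known exactly. Their poses are not given: they have to be found in the camera images.
- collar_a: white ribbed screw collar (open ring), 66 mm outside diameter, 26 mm tall, 50 to 100 g; origin at the middle of the ring (13 mm above its underside), z along its axis. Bore 34, 42 or 50 mm: each of the three collars has another, and which is found by trying it on the cone. The collar lying on the grey mat is the one to size; the other two lie in the stock tray
- collar_b: white ribbed screw collar (open ring), 66 mm outside diameter, 26 mm tall, 50 to 100 g; origin at the middle of the ring (13 mm above its underside), z along its axis. Bore 34, 42 or 50 mm: each of the three collars has another, and which is found by trying it on the cone. The collar lying on the grey mat is the one to size; the other two lie in the stock tray
- collar_c: white ribbed screw collar (open ring), 66 mm outside diameter, 26 mm tall, 50 to 100 g; origin at the middle of the ring (13 mm above its underside), z along its axis. Bore 34, 42 or 50 mm: each of the three collars has another, and which is found by trying it on the cone. The collar lying on the grey mat is the one to size; the other two lie in the stock tray
- cone: sizing cone, fixed on a white stand (foot 110 mm wide), leaning about 32 degrees from vertical, tip towards the robot's side. Origin on its axis at the lower end, about 58 mm above the table; z runs up the axis to the tip (z = 91 mm). White nose, 31 mm thick, rounded at the tip; below it the blue, yellow and green steps (39, 47, 58 mm thick), each with a 45 degree shoulder on top that stops a collar
- step_blue (a point): point on the cone's axis (z = 68 mm from the cone's origin) where the blue shoulder begins to widen from 31 to 39 mm over 4 mm; axes as the cone's. The collar of 34 mm bore stops here, its origin then about 11 mm further up the axis, with blue showing right below it
- step_yellow (a point): point on the cone's axis (z = 54 mm from the cone's origin) where the yellow shoulder begins to widen from 39 to 47 mm over 4 mm; axes as the cone's. The collar of 42 mm bore stops here, its origin then about 11 mm further up the axis, with yellow showing right below it
- step_green (a point): point on the cone's axis (z = 40 mm from the cone's origin) where the green shoulder begins to widen from 47 to 58 mm over 5.5 mm; axes as the cone's. The collar of 50 mm bore stops here, its origin then about 11 mm further up the axis, with green showing right below it
- dish_blue: round shallow blue dish, fixed, outside diameter 132 mm, inside about 122 mm at the floor, rim 10 mm high; origin at the centre of its underside, inner floor 4 mm above it: a collar lying in it has its origin 17 mm above the dish's origin
- dish_yellow: round shallow yellow dish, fixed, outside diameter 132 mm, inside about 122 mm at the floor, rim 10 mm high; origin at the centre of its underside, inner floor 4 mm above it: a collar lying in it has its origin 17 mm above the dish's origin
- dish_green: round shallow green dish, fixed, outside diameter 132 mm, inside about 122 mm at the floor, rim 10 mm high; origin at the centre of its underside, inner floor 4 mm above it: a collar lying in it has its origin 17 mm above the dish's origin
- mat: round grey mat, fixed, 110 mm across and 4 mm thick; origin at the centre of its underside. The collar to be sized lies on it at the start.
- stock: clear open stock tray, fixed, 105 by 185 mm, 18 mm high; origin at the centre of its underside. Holds the two collars that must be left alone.
- bottle_tall: clear capped feeding bottle with a white ring, 170 mm tall, 62 mm wide; bystander, leave it where it is; origin at the middle of its underside
- bottle_small: clear feeding bottle with a blue ring, 115 mm tall, 60 mm wide; bystander, leave it where it is; origin at the middle of its underside
- training_cup: white two-handled training cup, 115 mm tall, about 145 mm over the handles; bystander, leave it where it is; origin at the middle of its underside
- dome_cap: small blue dome cap, 54 mm wide, 45 mm tall; bystander, leave it where it is; origin at the middle of its underside
- brush: bottle brush with a blue handle and pale bristles, 240 mm long, lying down; bystander, leave it where it is; origin at the underside under its middle
- soap: white bottle with a blue cap, 150 mm tall, 60 mm wide; bystander, leave it where it is; origin at the middle of its underside
Things that resemble listed ones, but are neither listed nor needed, are in the scene too. What is shaped like the mat but orange is not meant.

How it is judged:
By the outcome, as a careful person would: the job done as asked, in the order asked, and still so for the second after the job is handed in, with the robot touching nothing.
It also fails if it takes over 42 s, if anything falls off the work surface, if the arm or the gripper's body presses on something with over 40 N, if the wrist force passes 120 N, or if a joint passes its speed limit or range.

## Working session

There is one attempt and no reset: what is moved stays moved. The work goes in short steps, Python scripts to look and compute and a tool call to move; the robot and the scene stay as the last step left them, time stands still between calls to the robot, and variables do not carry over. Pictures are saved under pics/ and viewed, about 8 in all and at most 12, crops included, and the job is handed in when it is done.

Besides the shell and the picture viewer there is one more tool, called after "Request:" as name(argument=value, ...) on one line, values as JSON. arm_command: Moves the arm, as the interface text tells. Its arguments: {"type":"object","properties":{"rows":{"type":"string"}},"required":["rows"]}

```bash
mkdir -p pics
python3 - <<'E'
from workcell import status,snapshot,camera_model
import cv2,numpy as np
for n in("scene","top"):
    p,d=snapshot(n);cv2.imwrite(f"pics/{n}0.png",p);np.save(f"{n}0.npy",d)
    m=camera_model(n);print(n,m["camera_matrix"],m["dist"],np.round(m["extrinsics"],4))
print(status.sense())
E
```

```text
scene [[491.91497107   0.         318.7557667 ]
 [  0.         491.91497107 203.17388477]
 [  0.           0.           1.        ]] [-0.05933653  0.          0.          0.          0.        ] [[-0.751   0.6603  0.0017  0.4398]
 [ 0.5544  0.632  -0.5415 -0.2484]
 [-0.3586 -0.4057 -0.8407  1.6938]
 [ 0.      0.      0.      1.    ]]
top [[393.90048472   0.         318.45961084]
 [  0.         393.90048472 202.94869505]
 [  0.           0.           1.        ]] [-0.06516972  0.          0.          0.          0.        ] [[-0.02   -0.9998  0.0053  0.0061]
 [-0.9871  0.0189 -0.159   0.5757]
 [ 0.1589 -0.0084 -0.9873  1.2734]
 [ 0.      0.      0.      1.    ]]
{'time': 0.1, 'q': array([-1.29599022e+00,  3.42643541e-01,  1.52490701e+00, -4.33223463e-05,
        1.27543070e+00, -1.46000838e-01]), 'qvel': array([-0.00024127, -0.00310595, -0.00333081, -0.00111029,  0.00144592,
       -0.00165739]), 'effort': array([ 2.15760556e-03, -4.32002449e+01, -2.44695926e+01,  7.19887996e-02,
        5.25960024e-02, -3.52438838e-05]), 'ee_pos': array([ 0.21444191, -0.47907295,  0.40412429]), 'orientation': array([-0.14773298,  0.69200064, -0.69102268,  0.14764055]), 'wrist_force': array([-0.03013958,  0.06902001,  0.91386042]), 'moment': array([-0.01279723, -0.04984961,  0.00138643]), 'width': 0.9992178814148515}
```

View pics/scene0.png

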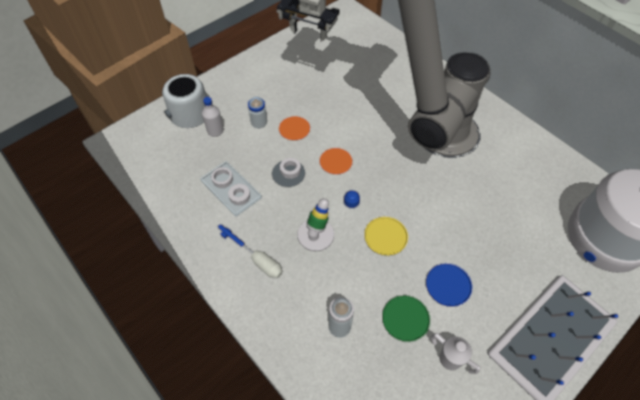

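View pics/top0.png

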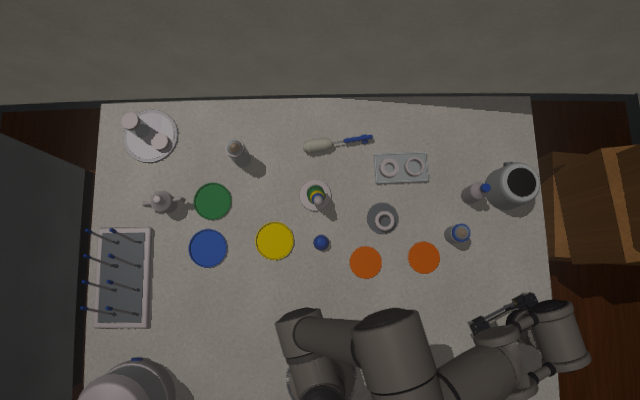

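The scene view shows the mat with the collar near (289,170), the cone near (318,222), and the yellow, blue and green dishes at (386,236), (449,285) and (406,318). In the top view the collar is near (385,220), the cone near (316,195), and the stock tray at (401,168). Next I'll take enlarged crops and rough positions.

```bash
cat > h.py <<'E'
import cv2,numpy as np
from workcell import status,snapshot,camera_model
from scipy.spatial.transform import Rotation as R
M={n:camera_model(n) for n in("scene","top")}
def ray(n,uv):
    m=M[n];uv=np.asarray(uv,float).reshape(-1,1,2)
    x=cv2.undistortPoints(uv,m["camera_matrix"],np.array(m["dist"])).reshape(-1,2)
    E=np.array(m["extrinsics"]);d=np.c_[x,np.ones(len(x))]
    return -E[:3,:3].T@E[:3,3], d@E[:3,:3]   # origin, dirs (unit along optical z)
def plane(n,uv,z):
    o,d=ray(n,uv);return o+d*((z-o[2])/d[:,2])[:,None]
def cloud(n,uv,dep):
    o,d=ray(n,uv);return o+d*np.asarray(dep).reshape(-1,1)
def tri(uvs,uvt):
    A=np.zeros((3,3));b=np.zeros(3)
    L=[]
    for n,uv in(("scene",uvs),("top",uvt)):
        o,d=ray(n,uv);d=d[0]/np.linalg.norm(d[0]);P=np.eye(3)-np.outer(d,d);A+=P;b+=P@o;L.append((o,P))
    x=np.linalg.solve(A,b);return x,[np.linalg.norm(P@(x-o)) for o,P in L]
def proj(n,X):
    m=M[n];E=np.array(m["extrinsics"]);return cv2.projectPoints(np.asarray(X,float).reshape(-1,3),cv2.Rodrigues(E[:3,:3])[0],E[:3,3],m["camera_matrix"],np.array(m["dist"]))[0].reshape(-1,2)
E
python3 - <<'E'
from h import *
S={n:cv2.imread(f"pics/{n}0.png") for n in M};D={n:np.load(n+"0.npy") for n in M}
def crop(n,x,y,w,h,k):return cv2.resize(S[n][y:y+h,x:x+w],None,fx=k,fy=k,interpolation=cv2.INTER_CUBIC)
a=crop("scene",260,145,80,110,5);b=crop("top",290,165,80,110,5)[:, :400]
cv2.imwrite("pics/c1.png",np.hstack([a,b]))
for n in M:
    hsv=cv2.cvtColor(S[n],cv2.COLOR_BGR2HSV)
    for c,(lo,hi) in dict(blue=((105,120,40),(125,255,255)),yellow=((22,120,70),(33,255,255)),green=((50,110,30),(88,255,255))).items():
        k,l,s,ce=cv2.connectedComponentsWithStats(cv2.inRange(hsv,lo,hi))
        for i in range(1,k):
            if s[i,4]>12:
                X=plane(n,ce[i],.01)[0]
                P=cloud(n,np.argwhere(l==i)[:,::-1],D[n][l==i])
                print(n,c,s[i,4],ce[i].round(1),X.round(3),"cloud med",np.median(P,0).round(3))
for n,uv in(("top",(385,220)),("scene",(290,167))):print(n,plane(n,uv,.03))
E
```

```text
scene blue 50 [207.  100.6] [ 0.542 -0.657  0.01 ] cloud med [ 0.6   -0.525  0.149]
scene blue 38 [256.8 108.4] [ 0.431 -0.508  0.01 ] cloud med [ 0.473 -0.438  0.094]
scene blue 186 [351.5 198.8] [ 0.443 -0.008  0.01 ] cloud med [0.455 0.004 0.036]
scene blue 32 [320.9 209.9] [ 0.541 -0.041  0.01 ] cloud med [0.589 0.012 0.121]
scene blue 139 [229.5 234.6] [ 0.803 -0.155  0.01 ] cloud med [ 0.807 -0.151  0.03 ]
scene blue 72 [589.1 256.2] [0.053 0.602 0.01 ] cloud med [0.077 0.6   0.039]
scene blue 1464 [448.5 284.6] [0.436 0.381 0.01 ] cloud med [0.434 0.381 0.006]
scene blue 21 [570.3 313.5] [0.248 0.664 0.01 ] cloud med [0.331 0.653 0.139]
scene blue 22 [551.7 334.5] [0.337 0.663 0.01 ] cloud med [0.411 0.652 0.139]
scene blue 13 [596.8 336.5] [0.249 0.751 0.01 ] cloud med [0.332 0.731 0.139]
scene blue 23 [532.5 356.6] [0.425 0.664 0.01 ] cloud med [0.491 0.652 0.14 ]
scene blue 16 [578.8 358.6] [0.337 0.751 0.01 ] cloud med [0.411 0.731 0.138]
scene blue 15 [559.7 381.8] [0.426 0.751 0.01 ] cloud med [0.49  0.731 0.14 ]
scene yellow 66 [318.7 214.9] [ 0.558 -0.032  0.01 ] cloud
[... 1061 characters left out ...]
ue 14 [108.9 281.4] [0.325 0.712 0.01 ] cloud med [0.329 0.645 0.134]
top blue 22 [ 82.6 307.8] [0.237 0.8   0.01 ] cloud med [0.249 0.726 0.134]
top blue 17 [107.9 308.2] [0.236 0.711 0.01 ] cloud med [0.248 0.647 0.133]
top blue 19 [135.4 359.1] [0.07  0.611 0.01 ] cloud med [0.079 0.593 0.048]
top yellow 47 [314.9 193.6] [0.615 0.006 0.01 ] cloud med [0.598 0.009 0.108]
top yellow 1165 [274.  240.5] [0.455 0.148 0.01 ] cloud med [0.455 0.149 0.003]
top green 982 [212.6 201.1] [0.595 0.36  0.01 ] cloud med [0.596 0.362 0.002]
top green 48 [311.9 190.4] [0.626 0.016 0.01 ] cloud med [0.612 0.019 0.098]
top [[ 0.51568195 -0.22876777  0.03      ]]
scene [[ 0.51679952 -0.21761315  0.03      ]]
```

View pics/c1.png

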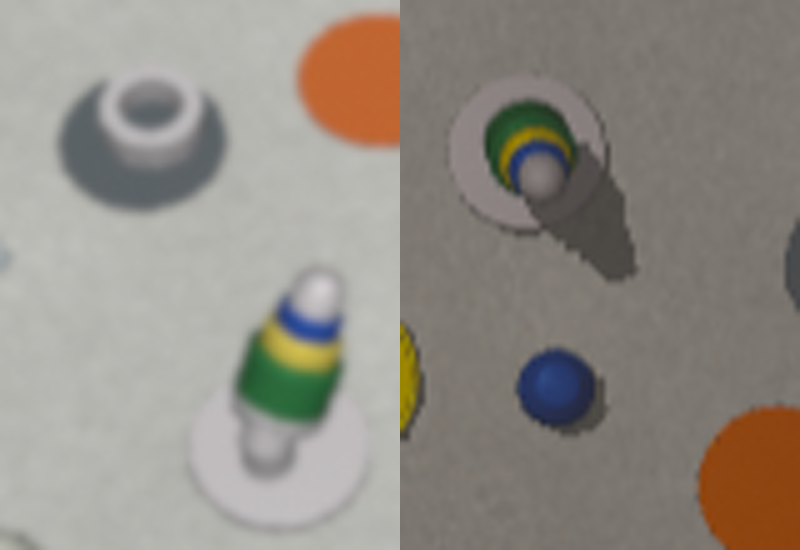

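The crop shows the collar on the grey mat near scene (290,167). The cone's white nose tip is at scene (323,204), the bands sit below it, and the lean is clear. I'll fit the cone axis and collar centre to the depth points from both views, then overlay the result.

```bash
cat >> h.py <<'E'
zp=np.array([0,34.5,34.5,40,45.5,54,58,68,72,91])/1e3
rp=np.array([29,29,29,23.5,29,0,0,0,0,0])
def radius(z): return np.interp(z,[0,.040,.0455,.0455001,.054,.058,.068,.072,.0720001],[0]*9)
def rprof(z):  # radius down the axis: shoulder 'begins to widen' at 68,54,40 and widens downward
    return np.interp(z,np.array([0,34.5,40,50,54,64,68,91])/1e3,np.array([29,29,23.5,23.5,19.5,19.5,15.5,15.5])/1e3)
E
sed -i '/^zp=/d;/^rp=/d;/^def radius/d' h.py
python3 - <<'E'
from h import *
from scipy.optimize import least_squares
S={n:cv2.imread(f"pics/{n}0.png") for n in M};D={n:np.load(n+"0.npy") for n in M}
vv,uu=np.mgrid[:400,:640];UV=np.c_[uu.ravel(),vv.ravel()].astype(float)
C={n:cloud(n,UV,D[n].ravel()) for n in M}
def ax(p):
    t,a=p[2],p[3];return np.array([p[0],p[1],.058]),np.array([np.sin(t)*np.cos(a),np.sin(t)*np.sin(a),np.cos(t)])
def res(p,X):
    o,d=ax(p);v=X-o;z=v@d;r=np.linalg.norm(v-np.outer(z,d),axis=1);return r-rprof(z)
Q={}
for n in M:
    X=C[n];k=(np.hypot(X[:,0]-.6,X[:,1]-.012)<.065)&(X[:,2]>.085)&(X[:,2]<.128);Q[n]=X[k]
Q["both"]=np.vstack([Q["scene"],Q["top"]])
for n in Q:
  for fix in(0,1):
    f=(lambda q:res(np.r_[q[:2],np.radians(32),q[2]],Q[n])) if fix else (lambda q:res(q,Q[n]))
    s=least_squares(f,[.64,.04,-2.6] if fix else [.64,.04,.56,-2.6],loss="soft_l1",f_scale=.002)
    p=np.r_[s.x[:2],np.radians(32),s.x[2]] if fix else s.x
    print(n,len(Q[n]),p[:2].round(4),np.degrees(p[2:]).round(1),"med|r|",np.median(abs(s.fun)).round(4),"tip",(ax(p)[0]+.091*ax(p)[1]).round(4))
o,d=ax(p)
ims=[]
for n,(x,y) in dict(scene=(270,180),top=(275,155)).items():
    im=cv2.resize(S[n][y:y+80,x:x+80],None,fx=5,fy=5,interpolation=cv2.INTER_CUBIC)
    for z in(0,.04,.054,.068,.091):
        u=proj(n,o+z*d)[0];cv2.circle(im,tuple(int(q) for q in ((u-[x,y]+.5)*5)),3,(0,0,255),-1)
        e=np.cross(d,[0,0,1]);e/=np.linalg.norm(e);f=np.cross(d,e);a=np.linspace(0,6.28,40)
        ring=o+z*d+rprof(z)*(np.outer(np.cos(a),e)+np.outer(np.sin(a),f))
        cv2.polylines(im,[((proj(n,ring)-[x,y]+.5)*5).astype(int)],True,(255,0,255),1)
    ims.append(im)
cv2.imwrite("pics/c2.png",np.hstack(ims))
for n in M:
    X=C[n];k=(np.hypot(X[:,0]-.516,X[:,1]+.222)<.05)&(X[:,2]>.022)&(X[:,2]<.04)
    im=np.zeros(400*640,np.uint8);im[k]=255;im=im.reshape(400,640)
    c=max(cv2.findContours(im,0,2)[0],key=cv2.contourArea);(q,ww)=cv2.minEnclosingCircle(c)
    el=cv2.fitEllipse(c)
    print(n,k.sum(),"mean",X[k].mean(0).round(4),"bbox mid",((X[k].min(0)+X[k].max(0))/2).round(4),np.ptp(X[k],axis=0).round(3),"ell@.03",plane(n,el[0],.03).round(4))
E
```

```text
scene 345 [ 0.7697 -0.0682] [  74.  -207.4] med|r| 0.0058 tip [ 0.692  -0.0279  0.083 ]
scene 345 [0.6341 0.0425] [  32.  -141.8] med|r| 0.0078 tip [0.5962 0.0127 0.1352]
top 202 [0.6814 0.033 ] [  65. -161.] med|r| 0.0032 tip [0.6034 0.006  0.0965]
top 202 [0.6104 0.0064] [  32. -165.] med|r| 0.001 tip [ 0.5638 -0.0061  0.1352]
both 547 [0.671  0.0276] [  62.1 -164.7] med|r| 0.0036 tip [0.5934 0.0064 0.1006]
both 547 [0.6318 0.04  ] [  32.  -137.8] med|r| 0.0084 tip [0.5961 0.0076 0.1352]
scene 202 mean [ 0.517  -0.2204  0.0294] bbox mid [ 0.5174 -0.222   0.0305] [0.065 0.067 0.016] ell@.03 [[ 0.5166 -0.22    0.03  ]]
top 189 mean [ 0.5156 -0.2271  0.0293] bbox mid [ 0.5159 -0.2276  0.0296] [0.062 0.065 0.014] ell@.03 [[ 0.5159 -0.2268  0.03  ]]
```

View pics/c2.png

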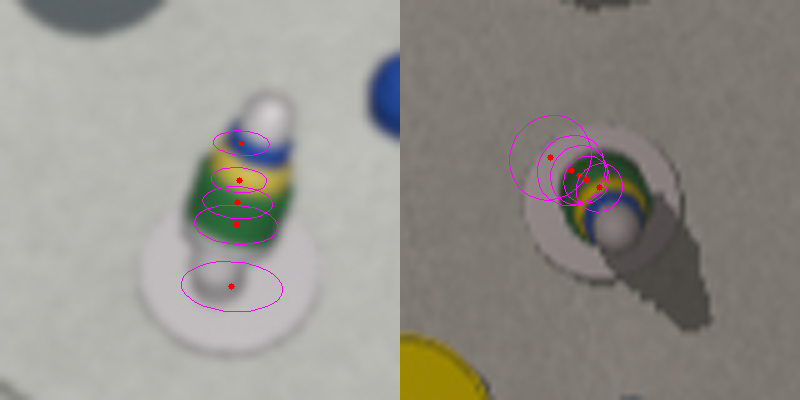

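The overlay is off: the joint fit is pulled by edge pixels, while the top-only fit is plausible. The two cameras also disagree by about 5 mm in y. I'll average their biases, triangulate the nose cap, and move to the collar. I'll refine on the cone once the collar is in hand.

```bash
cat >> h.py <<'E'
B={"scene":np.array([0,-.0028,-.0015]),"top":np.array([0,.0028,.002])}  # camera biases, halved disagreement
G=np.array([0,.159,0])
def pose():
    s=status.sense();return s,s["ee_pos"],R.from_quat(s["orientation"])
def frame(ydir,zdir):
    y=np.array(ydir,float);y/=np.linalg.norm(y);z=np.array(zdir,float);z-=y*(y@z);z/=np.linalg.norm(z)
    return R.from_matrix(np.c_[np.cross(y,z),y,z])
def plan(grasp,Rt,tag=""):
    """turn first (rotvec deg in tool axes), then shift in turned tool axes (mm)"""
    s,p,Rc=pose();w=(Rc.inv()*Rt).as_rotvec(degrees=True);t=Rt.inv().apply(np.asarray(grasp)-Rt.apply(G)-p)*1e3
    print(tag,"turn",w.round(1),"|",np.linalg.norm(w).round(1),"shift",t.round(1))
E
python3 - <<'E'
from h import *
from scipy.optimize import least_squares
S={n:cv2.imread(f"pics/{n}0.png") for n in M};D={n:np.load(n+"0.npy") for n in M}
pts=[]
for n in M:
    hsv=cv2.cvtColor(S[n],cv2.COLOR_BGR2HSV)
    for c,lo,hi,za,zb in(("b",(105,120,40),(125,255,255),.056,.068),("y",(22,120,70),(33,255,255),.042,.054),("g",(50,110,30),(88,255,255),.0,.04)):
        m=cv2.inRange(hsv,lo,hi)>0;y,x=np.nonzero(m);X=cloud(n,np.c_[x,y].astype(float),D[n][m])+B[n]
        k=(np.hypot(X[:,0]-.6,X[:,1]-.012)<.06)&(X[:,2]>.05)&(X[:,2]<.14);X=X[k]
        pts.append((n,za,zb,X));print(n,c,len(X),X.mean(0).round(4))
def ax(p):
    t,a=p[2],p[3];return np.array([p[0],p[1],.058]),np.array([np.sin(t)*np.cos(a),np.sin(t)*np.sin(a),np.cos(t)])
def res(q,ns,t):
    o,d=ax([q[0],q[1],np.radians(32) if t else q[3],q[2]]);out=[]
    for n,za,zb,X in pts:
        if n in ns:
            v=X-o;z=v@d;r=np.linalg.norm(v-np.outer(z,d),axis=1);out+=[r-rprof(np.clip(z,za,zb)),z-np.clip(z,za,zb)]
    return np.concatenate(out)
for ns in(["scene"],["top"],["scene","top"]):
  for t in(1,0):
    s=least_squares(res,[.63,.02,-2.8]+([] if t else [.56]),args=(ns,t),loss="soft_l1",f_scale=.0015)
    p=[s.x[0],s.x[1],np.radians(32) if t else s.x[3],s.x[2]];o,d=ax(p)
    print(ns,t,o.round(4),np.degrees(p[2:]).round(1),"med",np.median(abs(s.fun)).round(4),"z75",(o+.0755*d).round(4))
print("nose cap centre",tri((323.3,202.7),(317.9,199.9)),"foot",tri((315.0,232.6),(314.8,194.8)))
s,p,Rc=pose();print(Rc.as_matrix().round(3))
col=np.array([.5165,-.2237,.017])
for z in(1,-1):plan(col+[0,0,.10],frame([0,0,-1],[-.26*z,.966*z,0]),"above")
E
```

```text
scene b 32 [0.5874 0.0081 0.1191]
scene y 66 [0.5979 0.0106 0.1068]
scene g 146 [0.612  0.0169 0.0916]
top b 18 [0.587  0.0078 0.1211]
top y 47 [0.5964 0.0091 0.1099]
top g 49 [0.6092 0.0178 0.0991]
['scene'] 1 [0.6076 0.0067 0.058 ] [  32.  -166.3] med 0.0001 z75 [ 0.5687 -0.0027  0.122 ]
['scene'] 0 [0.6077 0.0068 0.058 ] [  32.1 -166.4] med 0.0001 z75 [ 0.5687 -0.0027  0.1219]
['top'] 1 [0.6116 0.0102 0.058 ] [  32.  -164.2] med 0.0004 z75 [ 0.5731 -0.0007  0.122 ]
['top'] 0 [0.6103 0.0099 0.058 ] [  30.2 -163.2] med 0.0003 z75 [ 0.5739 -0.001   0.1232]
['scene', 'top'] 1 [0.6084 0.0076 0.058 ] [  32.  -165.9] med 0.0002 z75 [ 0.5696 -0.0022  0.122 ]
['scene', 'top'] 0 [0.6075 0.0073 0.058 ] [  30.6 -165.9] med 0.0003 z75 [ 0.5702 -0.0021  0.123 ]
nose cap centre (array([ 0.5708786 , -0.00110092,  0.12789774]), [np.float64(0.002229100847591831), np.float64(0.0022291008475918586)]) foot (array([0.60894464, 0.00765408, 0.01274143]), [np.float64(0.001281782441758173), np.float64(0.0012817824417580856)])
[[-0.913 -0.     0.409]
 [-0.409  0.001 -0.913]
 [-0.    -1.    -0.001]]
above turn [-0.00e+00 -1.71e+02 -1.00e-01] | 171.0 shift [358.  128.1 168.1]
above turn [ 0.1  9.  -0. ] | 9.0 shift [-358.   128.1 -168.1]
```

Request:
arm_command(rows="-35 4 -17 0 1.1 0 1;-35 4 -17 0 1.1 0 1;-35 4 -17 0 1.1 0 1;-35 6 -17 0 1.1 0 1;-35 8 -17 0 1.1 0 1;-35 8 -17 0 1.1 0 1;-35 8 -17 0 1.1 0 1;-35 8 -17 0 1.3 0 1")

```text
time: 0.77
ee_pos: [0.4308, -0.2531, 0.3542]
orientation: [-0.093, 0.701, -0.701, 0.092]
wrist_force: [1.3, -0.5, 0.4]
width: 1.003
```

Run:
```python
from h import *
plan(np.array([.5165,-.2237,.026]),frame([0,0,-1],[.26,-.966,0]))
```

```text
turn [ 0. -0.  0.] | 0.0 shift [-90.4 169.2  -6.1]
```

Request:
arm_command(rows="-20 10 -1 0 0 0 1;-20 10 -1 0 0 0 1;-20 10 -1 0 0 0 1;-20 20 -1 0 0 0 1;0 20 0 0 0 0 1;0 15 0 0 0 0 1;0 0 0 0 0 0 1;0 0 0 0 0 0 1")

```text
time: 1.43
ee_pos: [0.5059, -0.23, 0.269]
orientation: [-0.094, 0.701, -0.7, 0.092]
wrist_force: [0.6, -0.1, -0.2]
width: 1.003
```

Run:
```python
from h import *
plan(np.array([.5165,-.2237,.026]),frame([0,0,-1],[.26,-.966,0]))
```

```text
turn [0.1 0.1 0.1] | 0.1 shift [-11.9  84.   -3.3]
```

Request:
arm_command(rows="-6 15 -2 0 0 0 1;-6 15 -1 0 0 0 1;0 15 0 0 0 0 1;0 15 0 0 0 0 1;0 12 0 0 0 0 1;0 11 0 0 0 0 1;0 0 0 0 0 0 1;0 0 0 0 0 0 -0.2")

```text
time: 2.1
ee_pos: [0.5169, -0.2244, 0.1872]
orientation: [0.093, -0.701, 0.701, -0.093]
wrist_force: [0.7, -0.8, 0.7]
width: 0.964
```

Request:
arm_command(rows="0 0 0 0 0 0 -0.2;0 0 0 0 0 0 -0.2;0 0 0 0 0 0 -0.2;0 0 0 0 0 0 -0.2;0 0 0 0 0 0 -0.2;0 0 0 0 0 0 -0.2;0 0 0 0 0 0 -0.2;0 0 0 0 0 0 -0.2")

```text
time: 2.77
ee_pos: [0.517, -0.2242, 0.1874]
orientation: [0.093, -0.701, 0.701, -0.093]
wrist_force: [-1.4, -0.0, 5.0]
width: 0.706
```

Request:
arm_command(rows="0 -10 0 0 0 0 -0.2;0 -20 0 0 0 0 -0.2;0 -30 0 0 0 0 -0.2;0 -30 0 0 0 0 -0.2;0 -30 0 0 0 0 -0.2;0 -20 0 0 0 0 -0.2;0 -10 0 0 0 0 -0.2;0 0 0 0 0 0 -0.2")

```text
time: 3.43
ee_pos: [0.5171, -0.2243, 0.3393]
orientation: [0.092, -0.7, 0.702, -0.094]
wrist_force: [0.6, -0.1, -1.2]
width: 0.707
```

```bash
cat >> h.py <<'E'
CO=np.array([.6084,.0076,.058]);t_,a_=np.radians([32,-165.9])
CD=np.array([np.sin(t_)*np.cos(a_),np.sin(t_)*np.sin(a_),np.cos(t_)])
RC=frame(-CD,[.26,-.966,0]);OFF=.0114   # collar centre ahead of grasp point
E
python3 - <<'E'
from h import *
print(CD);plan(CO+CD*(.140+OFF),RC);print(status.sense()["width"],status.sense()["wrist_force"])
E
```

```text
[-0.51395386 -0.12909629  0.8480481 ]
 turn [ 0.3  0.2 31.8] | 31.8 shift [  23.2    5.  -203. ]
0.70671042913685 [ 0.55943119 -0.10056274 -1.19326579]
```

Request:
arm_command(rows="0 0 -10 0 0 4 -0.2;0 0 -15 0 0 5 -0.2;0 0 -20 0 0 5 -0.2;0 0 -20 0 0 5 -0.2;0 0 -20 0 0 5 -0.2;0 0 -20 0 0 5 -0.2;0 0 -20 0.3 0.2 2.8 -0.2;0 0 -20 0 0 0 -0.2")

```text
time: 4.1
ee_pos: [0.4777, -0.0833, 0.3346]
orientation: [0.105, 0.699, -0.65, 0.279]
wrist_force: [1.6, 0.2, -0.9]
width: 0.709
```

Request:
arm_command(rows="5 0 -20 0 0 0 -0.2;5 0 -18 0 0 0 -0.2;5 0 -12 0 0 0 -0.2;4 2 -8 0 0 0 -0.2;4 3 0 0 0 0 -0.2;0 0 0 0 0 0 -0.2;0 0 0 0 0 0 -0.2;0 0 0 0 0 0 -0.2")

```text
time: 4.77
ee_pos: [0.4485, -0.0332, 0.3201]
orientation: [0.105, 0.698, -0.651, 0.28]
wrist_force: [0.2, 1.4, -0.6]
width: 0.706
```

Run:
```python
from h import *
plan(CO+CD*(.140+OFF),RC)
s,p,Rc=pose();c=p+Rc.apply([0,.159+OFF,0]);print("fk collar",c.round(4))
ims=[]
for n in M:
    P,D=snapshot(n);cv2.imwrite(f"pics/{n}1.png",P);np.save(n+"1.npy",D)
    u=proj(n,c)[0].astype(int);x,y=u[0]-40,u[1]-30;ims.append(cv2.resize(P[y:y+80,x:x+80],None,fx=5,fy=5,interpolation=cv2.INTER_CUBIC));print(n,x,y)
cv2.imwrite("pics/c3.png",np.hstack(ims))
```

```text
turn [ 0.2 -0.2  0.2] | 0.3 shift [-1.  -0.7 -0.6]
fk collar [ 0.5355 -0.0108  0.1753]
scene 289 153
top 280 179
```

View pics/c3.png

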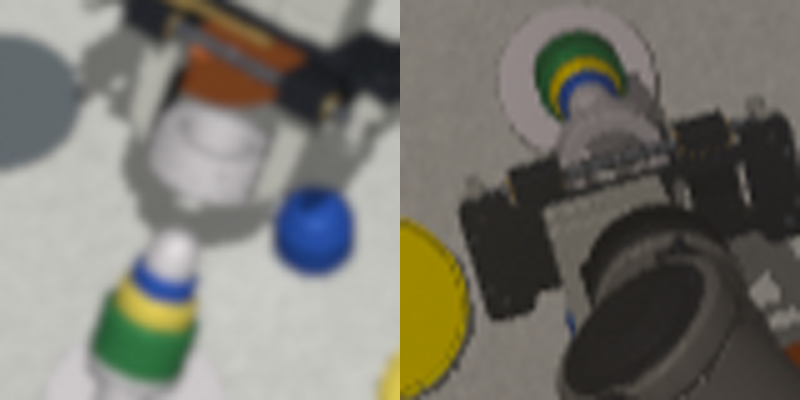

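The scene view (left) shows the collar near (207,150) in the crop, held above the nose at (172,255), perhaps a few mm beside the axis. I'll fit the held collar's outer wall in the same camera; its true pose is known from the arm, so this gives the camera bias directly.

Run:
```python
from h import *
from scipy.optimize import least_squares
s,p,Rc=pose();c=p+Rc.apply([0,.159+OFF,0]);d=-Rc.apply([0,1,0]);e1=Rc.apply([1,0,0]);e2=Rc.apply([0,0,1])
print("d",d.round(3),"e1",e1.round(3),"e2",e2.round(3))
for n in M:
    P=cv2.imread(f"pics/{n}1.png");D=np.load(n+"1.npy");hsv=cv2.cvtColor(P,cv2.COLOR_BGR2HSV)
    vv,uu=np.mgrid[:400,:640];X=cloud(n,np.c_[uu.ravel(),vv.ravel()].astype(float),D.ravel())+B[n]
    v=X-c;z=v@d;a=v@e1;b=v@e2;r=np.hypot(a,b);ok=(hsv[...,1].ravel()<45)&(hsv[...,2].ravel()>(150 if n=="scene" else 80))
    k=ok&(abs(z)<.011)&(r>.026)&(r<.042)&(abs(b)<.028)
    A=np.c_[a,b][k]
    f=least_squares(lambda q:np.hypot(A[:,0]-q[0],A[:,1]-q[1])-.033,[0,0],loss="soft_l1",f_scale=.001)
    print(n,k.sum(),"collar offset along e1,e2 (mm)",(f.x*1e3).round(1),"med res",(np.median(abs(f.fun))*1e3).round(2),"angles",np.percentile(np.degrees(np.arctan2(A[:,1],A[:,0])),[5,50,95]).round())
    top=ok&(r<.034)&(r>.0255)&(abs(z-.013)<.006);print("   rim pts",top.sum(),"z med",np.median(z[top]).round(4), "rim mid e1,e2",[(round((np.percentile(q[top],2)+np.percentile(q[top],98))/2*1e3,1),round(np.ptp(q[top])*1e3,1)) for q in(a,b)])
    # cone fit in this picture, same camera only
    pts=[]
    for lo,hi,za,zb in(((105,120,40),(125,255,255),.056,.068),((22,120,70),(33,255,255),.042,.054),((50,110,30),(88,255,255),.0,.04)):
        m=cv2.inRange(hsv,lo,hi).ravel()>0;Y=X[m];Y=Y[(np.hypot(Y[:,0]-.6,Y[:,1]-.012)<.06)&(Y[:,2]>.05)&(Y[:,2]<.14)];pts.append((za,zb,Y))
    def res(q):
        o=CO+q[0]*e1+q[1]*e2+q[2]*CD;out=[]
        for za,zb,Y in pts:
            w=Y-o;zz=w@CD;rr=np.linalg.norm(w-np.outer(zz,CD),axis=1);out+=[rr-rprof(np.clip(zz,za,zb)),zz-np.clip(zz,za,zb)]
        return np.concatenate(out)
    g=least_squares(res,[0,0,0],loss="soft_l1",f_scale=.0015)
    print("   cone offset vs CO along e1,e2,d (mm)",(g.x*1e3).round(1))
w=CO-c;print("FK collar off the CO axis e1,e2",(-w@e1*1e3).round(1),(-w@e2*1e3).round(1))
```

```text
d [-0.511 -0.131  0.85 ] e1 [-0.821 -0.218 -0.527] e2 [ 0.254 -0.967  0.003]
scene 144 collar offset along e1,e2 (mm) [2.8 1.1] med res 1.62 angles [-171.    7.  177.]
   rim pts 81 z med 0.0111 rim mid e1,e2 [(np.float64(0.5), np.float64(66.3)), (np.float64(-0.1), np.float64(57.8))]
   cone offset vs CO along e1,e2,d (mm) [0.3 0.9 0.5]
top 53 collar offset along e1,e2 (mm) [0.5 1.2] med res 0.7 angles [-171. -124.  176.]
   rim pts 72 z med 0.0125 rim mid e1,e2 [(np.float64(-12.9), np.float64(44.2)), (np.float64(-0.1), np.float64(59.2))]
   cone offset vs CO along e1,e2,d (mm) [-3.2 -0.6 -0.3]
FK collar off the CO axis e1,e2 1.9 -0.5
```

Request:
arm_command(rows="-3 0 0.5 0.2 -0.2 0.2 -0.2;0 6 0 0 0 0 -0.2;0 8 0 0 0 0 -0.2;0 8 0 0 0 0 -0.2;0 8 0 0 0 0 -0.2;0 6 0 0 0 0 -0.2;0 3 0 0 0 0 -0.2;0 0 0 0 0 0 -0.2")

```text
time: 5.53
ee_pos: [0.4708, -0.027, 0.2876]
orientation: [0.104, 0.697, -0.651, 0.282]
wrist_force: [-1.0, -0.1, -0.6]
width: 0.707
```

```bash
cat >> h.py <<'E'
def rep():
    s,p,Rc=pose();c=p+Rc.apply([0,.159+OFF,0]);w=RC.inv().apply(c-CO)*1e3
    print("t",s["time"],"collar on axis: x %.1f z %.1f height %.1f"%(w[0],w[2],-w[1]),"F tool",Rc.inv().apply(s["wrist_force"]).round(1),"M tool",Rc.inv().apply(s["moment"]).round(2),"w",round(s["width"],3))
E
python3 - <<'E'
from h import *
rep()
P,D=snapshot("scene");cv2.imwrite("pics/s2.png",P)
cv2.imwrite("pics/c4.png",cv2.resize(P[155:255,280:380],None,fx=6,fy=6,interpolation=cv2.INTER_CUBIC))
E
```

```text
t 5.5333 collar on axis: x -1.2 z -0.2 height 99.5 F tool [ 1.1 -0.  -0.1] M tool [ 0.   -0.04 -0.4 ] w 0.707
```

View pics/c4.png

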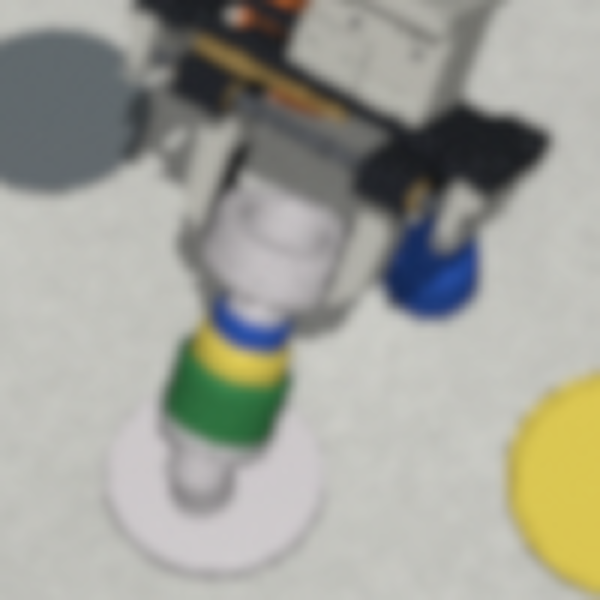

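Request:
arm_command(rows="0 3 0 0 0 0 -0.2;0 3 0 0 0 0 -0.2;0 3 0 0 0 0 -0.2;0 3 0 0 0 0 -0.2;0 3 0 0 0 0 -0.2;0 2 0 0 0 0 -0.2;0 0 0 0 0 0 -0.2;0 0 0 0 0 0 -0.2")

```text
time: 6.25
ee_pos: [0.4794, -0.0249, 0.2741]
orientation: [0.105, 0.697, -0.651, 0.282]
wrist_force: [-0.4, 0.3, -0.6]
width: 0.706
```

```bash
python3 -c "
from h import *
rep()"
```

```text
t 6.25 collar on axis: x -1.7 z 0.1 height 83.3 F tool [ 0.6  0.3 -0.4] M tool [-0.01  0.04 -0.37] w 0.706
```

Still free. I'll go down in 1–1.5 mm rows, past where the blue shoulder would stop it, and watch the force.

Request:
arm_command(rows="0.4 1.2 0 0 0 0 -0.2;0 1.2 0 0 0 0 -0.2;0 1.2 0 0 0 0 -0.2;0 1.2 0 0 0 0 -0.2;0 1.2 0 0 0 0 -0.2;0 1 0 0 0 0 -0.2;0 0 0 0 0 0 -0.2;0 0 0 0 0 0 -0.2")

```text
time: 6.92
ee_pos: [0.4827, -0.0241, 0.2681]
orientation: [0.105, 0.696, -0.651, 0.282]
wrist_force: [0.2, 1.0, -0.2]
width: 0.707
```

```bash
python3 -c "
from h import *
rep()"
```

```text
t 6.9167 collar on axis: x -1.5 z 0.1 height 76.5 F tool [-0.2  0.4 -0.9] M tool [-0.09 -0.04 -0.3 ] w 0.707
```

Request:
arm_command(rows="0 1.2 0 0 0 0 -0.2;0 1.2 0 0 0 0 -0.2;0 1.2 0 0 0 0 -0.2;0 1.2 0 0 0 0 -0.2;0 1.2 0 0 0 0 -0.2;0 1 0 0 0 0 -0.2;0 0 0 0 0 0 -0.2;0 0 0 0 0 0 -0.2")

```text
time: 7.58
ee_pos: [0.4867, -0.023, 0.2625]
orientation: [0.105, 0.697, -0.651, 0.283]
wrist_force: [2.1, 4.8, 3.6]
width: 0.708
```

```bash
python3 -c "
from h import *
rep()"
```

```text
t 7.5833 collar on axis: x -2.2 z -0.1 height 69.5 F tool [-4.7 -1.3 -4.1] M tool [-0.78 -0.01  0.66] w 0.708
```

Request:
arm_command(rows="-0.4 0 -0.4 0 0 0 -0.2;-0.4 0 -0.4 0 0 0 -0.2;0 0 0 0 0 0 -0.2;0 0 0 0 0 0 -0.2;0 0 0 0 0 0 -0.2;0 0 0 0 0 0 -0.2;0 0 0 0 0 0 -0.2;0 0 0 0 0 0 -0.2")

```text
time: 8.25
ee_pos: [0.4868, -0.0225, 0.2626]
orientation: [0.105, 0.696, -0.651, 0.282]
wrist_force: [3.7, 0.4, 0.8]
width: 0.708
```

```bash
python3 -c "
from h import *
rep()
P,D=snapshot('scene');cv2.imwrite('pics/s3.png',P)
cv2.imwrite('pics/c5.png',cv2.resize(P[165:245,285:365],None,fx=7,fy=7,interpolation=cv2.INTER_CUBIC))"
```

```text
t 8.25 collar on axis: x -2.2 z -0.4 height 69.5 F tool [-3.5  1.2  0.6] M tool [0.16 0.04 0.23] w 0.708
```

View pics/c5.png

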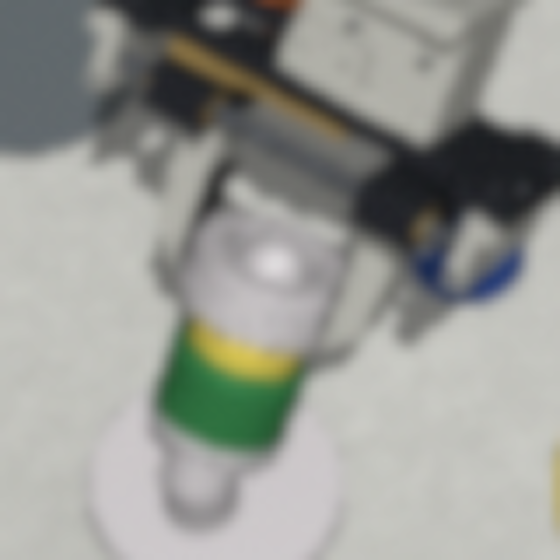

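Blue is now covered and yellow shows directly below, at crop (250,355). The bore is therefore not 34. I'll take out the remaining side force and continue.

Request:
arm_command(rows="-0.5 0 0 0 0 0 -0.2;-0.3 1 0 0 0 0 -0.2;0 1 0 0 0 0 -0.2;0 1 0 0 0 0 -0.2;0 0 0 0 0 0 -0.2;0 0 0 0 0 0 -0.2;0 0 0 0 0 0 -0.2;0 0 0 0 0 0 -0.2")

```text
time: 8.97
ee_pos: [0.4888, -0.0217, 0.2603]
orientation: [0.105, 0.697, -0.651, 0.282]
wrist_force: [0.7, -0.5, -0.3]
width: 0.71
```

```bash
python3 -c "
from h import *
rep()"
```

```text
t 8.9667 collar on axis: x -2.8 z -0.7 height 66.4 F tool [-0.3  0.6  0.7] M tool [ 0.07  0.02 -0.39] w 0.71
```

Request:
arm_command(rows="0 1 0 0 0 0 -0.2;0 1 0 0 0 0 -0.2;0 1 0 0 0 0 -0.2;0 0 0 0 0 0 -0.2;0 0 0 0 0 0 -0.2;0 0 0 0 0 0 -0.2;0 0 0 0 0 0 -0.2;0 0 0 0 0 0 -0.2")

```text
time: 9.63
ee_pos: [0.4903, -0.0211, 0.2584]
orientation: [0.105, 0.697, -0.651, 0.283]
wrist_force: [-5.0, -0.7, 7.4]
width: 0.707
```

```bash
python3 -c "
from h import *
rep()"
```

```text
t 9.6333 collar on axis: x -3.3 z -1.0 height 64.0 F tool [ 0.3 -8.9 -0.5] M tool [-0.41  0.04 -0.38] w 0.707
```

It stopped with a nearly pure 9 N axial force at height 64 (yellow expected at 65). The moment hints at one-sided contact, so I'll back off, nudge towards −z and touch again to be sure it is really seated.

Request:
arm_command(rows="0 -1.5 0 0 0 0 -0.2;0 0 -0.7 0 0 0 -0.2;0 0 0 0 0 0 -0.2;0 1 0 0 0 0 -0.2;0 0.7 0 0 0 0 -0.2;0 0 0 0 0 0 -0.2;0 0 0 0 0 0 -0.2;0 0 0 0 0 0 -0.2")

```text
time: 10.3
ee_pos: [0.4902, -0.0206, 0.2582]
orientation: [0.105, 0.696, -0.651, 0.283]
wrist_force: [-6.4, -1.0, 8.5]
width: 0.701
```

```bash
python3 -c "
from h import *
rep()"
```

```text
t 10.3 collar on axis: x -3.2 z -1.4 height 63.8 F tool [  0.9 -10.6  -0.6] M tool [-0.24 -0.03 -0.41] w 0.701
```

Request:
arm_command(rows="0 0 -0.4 0 0 0 -0.2;0 0.5 0 0 0 0 -0.2;0 0.4 0 0 0 0 -0.2;0 0 0 0 0 0 -0.2;0 0 0 0 0 0 -0.2;0 0 0 0 0 0 -0.2;0 0 0 0 0 0 -0.2;0 0 0 0 0 0 -0.2")

```text
time: 10.97
ee_pos: [0.4903, -0.0204, 0.258]
orientation: [0.106, 0.696, -0.651, 0.283]
wrist_force: [-13.9, -3.7, 16.8]
width: 0.706
```

```bash
python3 -c "
from h import *
rep()
P,D=snapshot('scene');cv2.imwrite('pics/s4.png',P)
cv2.imwrite('pics/c6.png',cv2.resize(P[165:245,285:365],None,fx=7,fy=7,interpolation=cv2.INTER_CUBIC))"
```

```text
t 10.9667 collar on axis: x -3.3 z -1.5 height 63.6 F tool [  3.3 -21.9   0.2] M tool [-0.12 -0.02 -0.89] w 0.706
```

View pics/c6.png

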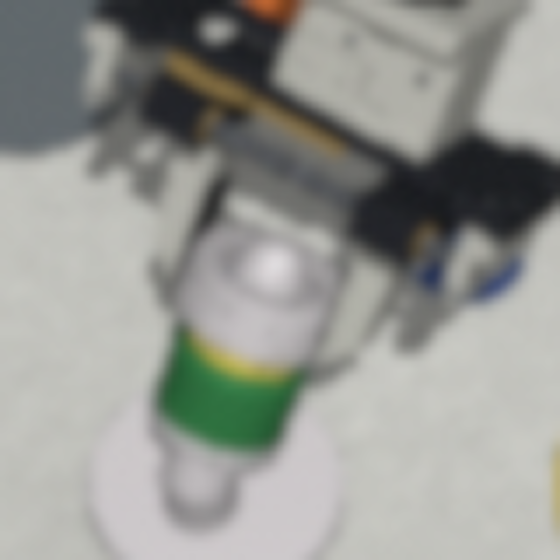

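It is firmly stopped: 0.2 mm further doubled the axial force to 22 N. Yellow shows directly under the collar, at crop (245,365), so the size is yellow (42 mm bore). Now I'll slide it straight off.

Request:
arm_command(rows="0 -1.5 0.5 0 0 0 -0.2;0 -4 0 0 0 0 -0.2;0 -8 0 0 0 0 -0.2;0 -12 0 0 0 0 -0.2;0 -15 0 0 0 0 -0.2;0 -15 0 0 0 0 -0.2;0 -15 0 0 0 0 -0.2;0 -12 0 0 0 0 -0.2")

```text
time: 11.68
ee_pos: [0.448, -0.0314, 0.3275]
orientation: [0.105, 0.696, -0.651, 0.282]
wrist_force: [0.7, -0.2, -0.6]
width: 0.706
```

```bash
python3 -c "
from h import *
rep();plan(np.array([.455,.151,.017+OFF+.08]),frame([0,0,-1],[.26,-.966,0]))"
```

```text
t 11.6833 collar on axis: x -2.8 z -1.2 height 145.7 F tool [-0.2  0.8  0.4] M tool [-0.    0.06 -0.35] w 0.706
 turn [ -0.5  -0.1 -32. ] | 32.0 shift [ -54.2   60.1 -174.3]
```

Request:
arm_command(rows="0 0 -10 0 0 -4 -0.2;0 0 -20 0 0 -5 -0.2;0 0 -25 0 0 -5 -0.2;0 0 -25 0 0 -5 -0.2;0 0 -25 0 0 -5 -0.2;0 0 -25 0 0 -5 -0.2;0 0 -24 -0.5 -0.1 -3 -0.2;0 0 -20 0 0 0 -0.2")

```text
time: 12.35
ee_pos: [0.4039, 0.1371, 0.3256]
orientation: [-0.092, 0.702, -0.7, 0.093]
wrist_force: [0.5, 0.3, -0.8]
width: 0.708
```

Request:
arm_command(rows="-12 10 0 0 0 0 -0.2;-14 10 0 0 0 0 -0.2;-14 10 0 0 0 0 -0.2;-14 10 0 0 0 0 -0.2;0 10 0 0 0 0 -0.2;0 6 0 0 0 0 -0.2;0 0 0 0 0 0 -0.2;0 0 0 0 0 0 -0.2")

```text
time: 13.02
ee_pos: [0.4563, 0.1497, 0.27]
orientation: [-0.091, 0.702, -0.7, 0.094]
wrist_force: [0.4, 0.1, -1.0]
width: 0.707
```

```bash
python3 -c "
from h import *
plan(np.array([.455,.151,.017+OFF]),frame([0,0,-1],[.26,-.966,0]));s=status.sense();print(s['width'],s['wrist_force'],s['moment'])
P,D=snapshot('scene');cv2.imwrite('pics/s5.png',P)
cv2.imwrite('pics/c7.png',cv2.resize(P[165:285,310:460],None,fx=4,fy=4,interpolation=cv2.INTER_CUBIC))"
```

```text
turn [ 0.1 -0.1 -0.3] | 0.3 shift [ 0.9 82.6 -1.6]
0.7065368256845433 [ 0.38066829  0.12196949 -0.97545244] [ 0.00902064 -0.01281179 -0.05068331]
```

View pics/c7.png

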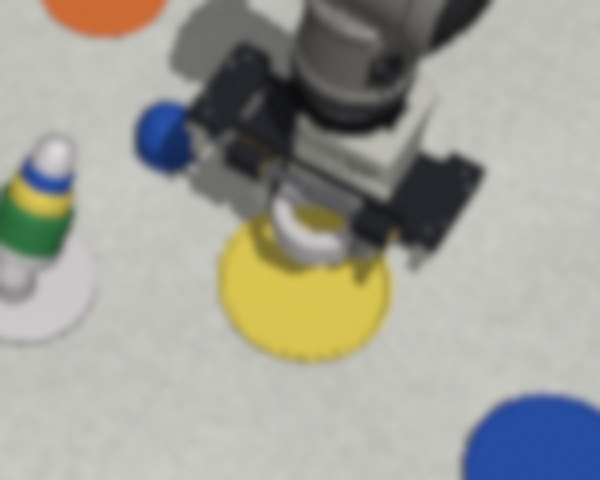

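The collar is held over the yellow dish (crop (310,240), dish at (305,285)). I'll go down to about 3 mm above the floor, then feel for contact.

Request:
arm_command(rows="0 12 -1 0 0 -0.2 -0.2;0 15 0 0 0 0 -0.2;0 15 0 0 0 0 -0.2;0 15 0 0 0 0 -0.2;0 12 0 0 0 0 -0.2;0 7 0 0 0 0 -0.2;0 3 0 0 0 0 -0.2;0 0 0 0 0 0 -0.2")

```text
time: 13.73
ee_pos: [0.4565, 0.1509, 0.1912]
orientation: [-0.092, 0.702, -0.7, 0.093]
wrist_force: [0.0, -0.1, -0.8]
width: 0.705
```

Request:
arm_command(rows="0 0.8 0 0 0 0 -0.2;0 0.8 0 0 0 0 -0.2;0 0.8 0 0 0 0 -0.2;0 0.6 0 0 0 0 -0.2;0 0 0 0 0 0 -0.2;0 0 0 0 0 0 -0.2;0 0 0 0 0 0 -0.2;0 0 0 0 0 0 -0.2")

```text
time: 14.4
ee_pos: [0.4565, 0.151, 0.1882]
orientation: [-0.091, 0.702, -0.7, 0.093]
wrist_force: [-0.5, 0.5, -0.8]
width: 0.707
```

```bash
python3 -c "
from h import *
plan(np.array([.455,.151,.017+OFF]),frame([0,0,-1],[.26,-.966,0]));rep()"
```

```text
turn [ 0.1 -0.1 -0.1] | 0.2 shift [ 1.5  0.8 -0.4]
t 14.4 collar on axis: x 113.7 z -178.0 height 25.2 F tool [ 0.4  0.8 -0.6] M tool [-0.04 -0.   -0.02] w 0.707
```

Request:
arm_command(rows="0 0.4 0 0 0 0 -0.2;0 0.4 0 0 0 0 -0.2;0 0.4 0 0 0 0 -0.2;0 0.4 0 0 0 0 -0.2;0 0 0 0 0 0 -0.2;0 0 0 0 0 0 -0.2;0 0 0 0 0 0 -0.2;0 0 0 0 0 0 -0.2")

```text
time: 15.07
ee_pos: [0.4565, 0.151, 0.1874]
orientation: [-0.091, 0.702, -0.7, 0.093]
wrist_force: [-2.5, 1.1, 10.0]
width: 0.706
```

```bash
python3 -c "
from h import *
plan(np.array([.455,.151,.017+OFF]),frame([0,0,-1],[.26,-.966,0]));rep()"
```

```text
turn [ 0.1 -0.1 -0.2] | 0.2 shift [ 1.4  0.  -0.4]
t 15.0667 collar on axis: x 114.1 z -178.0 height 24.5 F tool [  2.1 -10.   -1.7] M tool [ 0.13  0.03 -0.52] w 0.706
```

Contact with the floor is 10 N. I'll ease off and open just enough to stay clear of the rim.

Request:
arm_command(rows="0 -0.5 0 0 0 0 -0.2;0 0 0 0 0 0 -0.2;0 0 0 0 0 0 0.45;0 0 0 0 0 0 0.5;0 0 0 0 0 0 0.58;0 0 0 0 0 0 0.58;0 0 0 0 0 0 0.58;0 0 0 0 0 0 0.58")

```text
time: 15.73
ee_pos: [0.4565, 0.151, 0.1869]
orientation: [-0.092, 0.702, -0.7, 0.093]
wrist_force: [-0.6, 0.6, -0.4]
width: 0.788
```

Request:
arm_command(rows="0 -2 0 0 0 0 0.58;0 -5 0 0 0 0 0.58;0 -10 0 0 0 0 0.58;0 -15 0 0 0 0 0.58;0 -25 0 0 0 0 0.58;0 -30 0 0 0 0 0.58;0 -30 0 0 0 0 0.58;0 -20 0 0 0 0 0.58")

```text
time: 16.4
ee_pos: [0.4564, 0.1507, 0.3278]
orientation: [-0.09, 0.702, -0.7, 0.094]
wrist_force: [1.1, 0.8, 0.3]
width: 0.79
```

Request:
arm_command(rows="15 -10 0 0 0 0 0.58;25 -10 0 0 0 0 0.58;25 -10 0 0 0 0 0.58;20 -5 0 0 0 0 0.58;10 0 0 0 0 0 0.58;0 0 0 0 0 0 0.58;0 0 0 0 0 0 0.58;0 0 0 0 0 0 0.58")

```text
time: 17.07
ee_pos: [0.3653, 0.1261, 0.3589]
orientation: [-0.091, 0.702, -0.7, 0.093]
wrist_force: [-0.3, 0.8, 0.1]
width: 0.789
```

Run:
```python
from h import *
s=status.sense();print(s["time"],s["width"],s["wrist_force"],s["qvel"].round(3))
ims=[]
for n in M:
    P,D=snapshot(n);P0=cv2.imread(f"pics/{n}0.png")
    vv,uu=np.mgrid[:400,:640];X=cloud(n,np.c_[uu.ravel(),vv.ravel()].astype(float),D.ravel())+B[n]
    k=(np.hypot(X[:,0]-.455,X[:,1]-.151)<.056)&(X[:,2]>.02)&(X[:,2]<.04)
    print(n,k.sum(),"collar in dish",X[k].mean(0).round(3) if k.any() else None,np.ptp(X[k],axis=0).round(3) if k.any() else None,"rim z 5/50/95",np.percentile(X[k][:,2],[5,50,95]).round(3) if k.any() else None)
    im=P[150:350,180:480] if n=="scene" else P[120:320,180:480]
    ims.append(cv2.resize(im,None,fx=1.5*0.885,fy=1.5*0.885*1.0,interpolation=cv2.INTER_CUBIC))
cv2.imwrite("pics/c8.png",np.hstack(ims))
```

```text
17.0667 0.7885029221561568 [-0.3436987   0.75983606  0.08754635] [ 0.001  0.016 -0.004 -0.001  0.002 -0.003]
scene 253 collar in dish [0.457 0.151 0.028] [0.068 0.066 0.014] rim z 5/50/95 [0.022 0.028 0.032]
top 141 collar in dish [0.466 0.153 0.03 ] [0.054 0.064 0.016] rim z 5/50/95 [0.025 0.03  0.035]
```

View pics/c8.png

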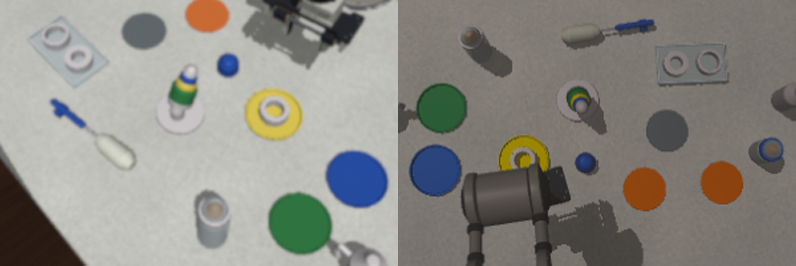

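The collar lies flat and centred in the yellow dish (left view (273,110)). The mat is empty, the two stock collars are still in the tray, and the dome cap and the rest look untouched. Handing in.

```bash
python3 -c "
from workcell import hand_in
print(hand_in())"
```

```text
the job is handed in; nothing more can be done
None
```

The collar from the grey mat measured yellow (42 mm bore). It now lies flat in the yellow dish, released, and the job is handed in.

- **Sizing:** The collar passed the blue step freely and stopped 64 mm up the cone axis, where about 65 mm is expected for yellow. Pressing it a further 0.2 mm only raised the axial force from about 11 to 22 N, and yellow showed right under it. I corrected a side contact of about 6 N on the way down.
- **Placing:** I lowered it until it touched the dish floor (10 N), eased off and opened the jaws just far enough to clear the rim. The last scene view puts the collar at (0.457, 0.151) m, within a few mm of the dish centre, with its rim level at about 30 mm.
- **Final state:** The arm is clear with no contact force, and the arm's clock stood at about 17 s. By eye, the last views show the other two collars and the bystanders in view unmoved. The large cup, soap bottle and training cup were partly or wholly outside those crops.

**Disagreements:**
- The two cameras differed by about 5 mm in y, so I averaged them.
- The cone's true axis turned out about 3 mm from my image fit, which I corrected by feel.
- The final top-view centre reads 9 mm off in x because the arm hid part of the collar.

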